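Set out the re-tipping kit at the cue clamp

TASK

Set out the kit for the clamped cue shaft: stand the steel trimmer in the middle of the round cork pad with the white ferrule standing centred on top of it, and stand the copper tube upright on the matting midway between the cork pad and the notched wooden block. Lay the bronze-coloured file flat on the matting on the robot's side of the clamp, centred on the clamp and parallel to its front edge, with about 7 cm from that edge to the middle line of the file. Leave the glue bottle, the jar and the chalk where they are, and let go of everything.

Things in the scene. Friction and masses are not known exactly. Their poses are not given: they have to be found in the camera images.
- trimmer: Loose. Steel tip trimmer: an upright knurled steel cylinder, 36 mm diameter (33 mm at the flat top and bottom faces), 40 mm tall, about 160 g, with a flat closed top. Origin: centre of its underside, z up along its axis.
- ferrule: Loose. White plastic ferrule: a small tube standing on end, 14 mm diameter, 8 mm bore, 24 mm tall, about 12 g. (Another white ferrule, on the tip of the clamped shaft, is fixed and is not meant.) Origin: centre of its underside, z up along its axis.
- tube: Loose. Copper burnishing tube standing on end, 22 mm diameter, 17 mm bore, 60 mm tall, about 60 g. Origin: centre of its underside, z up along its axis.
- file: Loose. Bronze-coloured flat shaping file, 130 mm long, 8 mm thick; the ribbed blade (85 mm long, 20 mm wide) is its +x end, the plain grip (45 mm long, 13 mm wide) its -x end; about 90 g. Origin: middle of its length, centre of its underside; x along its length, z up. At the middle it is 20 mm wide. Either end may point either way.
- clamp: Fixed. Dark steel cam lock clamp bolted to the bench's far edge, gripping an upright maple shaft (113 mm tall, 118 mm behind the front edge). Base plate 12 mm thick, 90 mm wide; 45 mm tall jaws start 83 mm behind the front edge. Origin: middle of the base plate's front edge (facing the robot), at matting height; x away from the robot, y along that edge.
- pad: Fixed. Round cork pad on the matting, 64 mm diameter, 6 mm thick. Origin: centre of its underside. Its y axis lies along the line through the centres of pad and block, which are always 240 mm apart.
- block: Fixed. Pale wooden shaft rest block, 50 x 50 mm and 36 mm tall, with an 18 mm wide, 16 mm deep notch across its top. Origin: centre of its underside.
- glue: Bystander, to be left alone: white plastic glue bottle with a black cap, 42 mm diameter, 100 mm tall. Origin: centre of its underside.
- jar: Bystander, to be left alone: amber glass jar with a metal lid, 60 mm diameter, 65 mm tall. Origin: centre of its underside.
- chalk: Bystander, to be left alone: blue cue chalk cube, 23 mm. Origin: centre of its underside.
Things that resemble listed ones, but are neither listed nor needed, are in the scene too. Of the things that look like the file, take the one that is farthest to the robot's left at the start. Of the things that look like the tube, take the one that is farthest to the robot's left at the start.

How it is judged:
By the outcome, as a careful person would: the job done as asked, in the order asked, and still so for the second after the job is handed in, with the robot touching nothing.
It also fails if it takes over 115 s, if anything falls off the work surface, if the arm or the gripper's body presses on something with over 40 N, if the wrist force passes 120 N, or if a joint passes its speed limit or range.

ROBOT

A 6-joint arm with a two-finger parallel gripper is mounted at the origin on the work surface. World frame = base frame: x ahead of the robot, y to its left, z up, the work surface at z = 0. Lengths are in mm, angles in rad, forces in N, time in s.
With the tool pointing down it reaches from about 300 to 875 mm from the base axis. Payload 4.2 kg.
Tool frame: the origin (TCP) lies midway between the tips of the shut fingers; the grasp point (between the pads) lies 19 mm behind it; z points along the fingers, y is the line along which they close (so a half turn about z gives the same grasp; the last joint's range is limited). The gripper opens to 85 mm and grips with 20 to 120 N. Pads are 22 mm wide; open, the fingers measure 114 mm over their backs; the gripper's body (76 mm by 85 mm) begins 54 mm behind the grasp point. The pads swing forward as they close: fully open they stand 13 mm farther back than shut.
Start: joints at [-1.123, 0.32, 1.565, -0, 1.257, -0.02], TCP at [259.286, -513.237, 231.338] pointing down, gripper open.
Joint ranges: [-3.11, 3.11], [-0.84, 2.01], [0.21, 2.61], [-1.34, 4.49], [0.05, 2.63], [-2.56, 2.56]. Speed limits (rad/s): [2.57, 2.57, 3.14, 3.14, 3.14, 3.14].

INTERFACE

Orientations are given as a rotation vector (axis times angle).
In Python, from cell import arm, eyes, order gives the robot as it stands.
- The arm moves only by the shell command python3 -m inch 'ROWS'. ROWS is JSON, a list of rows, each a list of 3 entries, a list of its own where there are three numbers: the shift along the tool's x, y, z normalised to -1 to 1, where 1 is 1 m, then the turn about the tool's z normalised to -1 to 1, where 1 is 30 degrees, then the closure, from 0 (fully open) to 1 (shut). A call has 1 to 8 rows; each row is the pose to reach, as a shift and turn from the pose commanded when the call began, along the tool's axes at that moment; what a row does not reach only later rows make up. A row lasts 1/8 s, in which the tool goes at most 62.5 mm and 10.7 degrees, less where a joint would pass 70% of its speed; a pose out of reach is approached as far as the arm can. A call with a number of a shift or a turn outside -1 to 1 is refused whole. A call with a gripper value outside its range is refused whole. The fingers move at their own pace and stop on an object; the grip force is fixed at half the most. Time passes only in rows, so rows that repeat a pose let the fingers close. It gives the time, the measured TCP pose, the force, the opening and the grip force at its end, in the units of the state.
- arm.sense(): the state, without advancing time (a new reading comes with each control period).
- eyes.snapshot(name): name is "scene" or "top" or "wrist"; returns the picture (420x560x3 uint8, blue, green, red); there is no depth.
- eyes.camera_info(name): a dict with "mtx" (3x3 intrinsics, pixels), "origin" and "rotation" of the camera in the world; the wrist camera has in their place "mount" (4x4, takes a point from camera to tool coordinates, whose origin is the TCP and whose axes are the flange's). Camera axes: x right, y down, z forward; pixel columns grow to the right and rows downward; lengths in mm; the calibration is good to about 2 mm. A picture is of the moment at which its call begins: read the wrist's pose just before it. camera_info takes no time and is no camera call.
- order.job_done(): hands the job in; it is judged then, once.
The state is a dict: "time": time; "q": joint angles; "joint_velocities": joint speeds; "joint_efforts": joint torques, N m; "ee_pos": TCP position; "tool_rot": TCP orientation; "force": force on the tool from outside, world axes, zero at the start; "ft_torque": the same for the moment, N m; "finger_gap": finger opening in mm; "grip_force": force on a finger pad.
Only numpy, scipy, OpenCV 4.12 (cv2) and the standard library are available. Lean on these libraries where they do the work, as an engineer would, in place of code of your own. Each camera call takes 0.05 s, during which the arm holds its last target. There are 200 camera calls.

## Working session

There is one attempt and no reset: what is moved stays moved. The work goes in short steps, Python scripts to look and compute and a shell command to move; the robot and the scene stay as the last step left them, time stands still between calls to the robot, and variables do not carry over. Pictures are saved under pics/ and viewed, at most 14 in all, crops included, and the job is handed in when it is done.

```bash
ls; mkdir -p pics; python3 - <<'E'
from cell import arm, eyes
import cv2
for n in ("top","scene"):
    im=eyes.snapshot(n); cv2.imwrite(f"pics/{n}0.png",im)
    i=eyes.camera_info(n); print(n,i)
print(eyes.camera_info("wrist")); print(arm.sense())
E
```

```text
pics
top {'mtx': array([[395.8417496 ,   0.        , 281.85616157],
       [  0.        , 395.8417496 , 199.66442824],
       [  0.        ,   0.        ,   1.        ]]), 'origin': array([ 344.75379902,  -59.00076326, 1141.21415677]), 'rotation': array([-2.14740573,  2.09447383, -0.2124389 ])}
scene {'mtx': array([[409.2256266 ,   0.        , 279.19046457],
       [  0.        , 409.2256266 , 211.57335065],
       [  0.        ,   0.        ,   1.        ]]), 'origin': array([1040.60587756,  500.1715456 ,  502.18922099]), 'rotation': array([-0.89403569, -2.34689424,  1.25764633])}
{'mtx': array([[319.51644453,   0.        , 285.62361476],
       [  0.        , 319.51644453, 211.61926498],
       [  0.        ,   0.        ,   1.        ]]), 'mount': array([[ 5.96293994e-04, -9.52959742e-01, -3.03096311e-01,
         7.73258753e+01],
       [ 9.99999759e-01,  4.60141143e-04,  5.20619549e-04,
        -6.30151723e-01],
       [-3.56662388e-04, -3.03096548e-01,  9.52959787e-01,
        -1.42805685e+02],
       [ 0.00000000e+00,  0.00000000e+00,  0.00000000e+00,
         1.00000000e+00]])}
{'time': 0.1, 'q': array([-1.12299507e+00,  3.20265562e-01,  1.56550510e+00,  1.69530793e-05,
        1.25740494e+00, -2.00635201e-02]), 'joint_velocities': array([-0.001405  , -0.00200182, -0.00277426,  0.00157382, -0.00078326,
       -0.00116555]), 'joint_efforts': array([-2.38275243e-04, -4.16408980e+01, -2.34704483e+01, -9.97644906e-05,
        4.85524753e-03, -1.05454563e-05]), 'ee_pos': array([ 259.11368512, -512.85949447,  230.56490082]), 'tool_rot': array([-3.05451692e+00, -7.27868206e-01,  5.02739167e-04]), 'force': array([0.22895909, 0.30678329, 0.32359689]), 'ft_torque': array([-0.03895567,  0.06537364, -0.01336454]), 'grip_force': 0.0, 'finger_gap': 85.23376147302393}
```

View pics/top0.png

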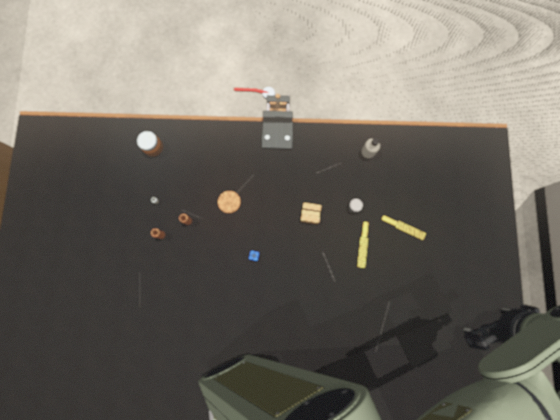

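View pics/scene0.png

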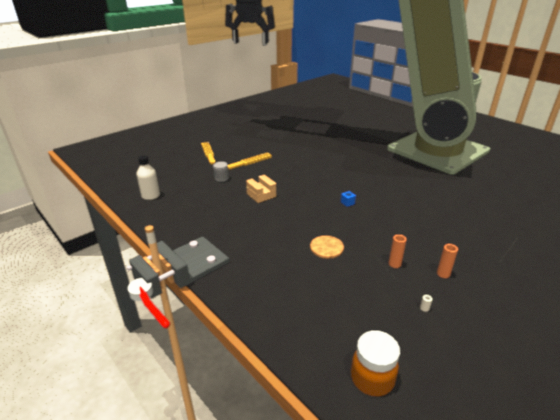

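The top view, where up is +x and left is +y, shows:
- **Tube candidates:** (157,234) and (184,219). I take the left one, (157,234).
- **File candidates:** (363,245) and (403,228). I take the left one, (363,245).
- **Ferrule candidates:** the loose one at (154,200). The one on the clamped shaft at about (268,92) is fixed.
- **Trimmer:** (356,205); the glue bottle is at (371,148).
- **Pad, block, clamp:** pad (229,202), block (311,213), clamp front edge about (277,148).

Next I'll check these in enlarged crops.

```bash
cat > h.py <<'E'
import numpy as np, cv2
from scipy.spatial.transform import Rotation as R
from cell import arm, eyes
def cam(n, s=None):
    i=eyes.camera_info(n)
    if n!="wrist": return i["mtx"],np.array(i["origin"]),R.from_rotvec(i["rotation"]).as_matrix()
    T=R.from_rotvec(s["tool_rot"]).as_matrix(); m=np.array(i["mount"])
    return i["mtx"],T@m[:3,3]+s["ee_pos"],T@m[:3,:3]
def ray(px,z,c):                     # pixel -> world at height z
    K,o,M=c; d=M@np.linalg.solve(K,[*px,1.]); return o+d*(z-o[2])/d[2]
def pix(p,c):
    K,o,M=c; v=K@(M.T@(np.asarray(p,float)-o)); return v[:2]/v[2]
def crop(im,x0,y0,w,h,k,f):
    cv2.imwrite(f,cv2.resize(im[y0:y0+h,x0:x0+w],None,fx=k,fy=k,interpolation=cv2.INTER_CUBIC))
def look(f):
    s=arm.sense(); im=eyes.snapshot("wrist"); cv2.imwrite(f,im); return s,im
def togo(p,yaw=None):               # rows needed: tool-axes shift (m) and turn (x30deg) to world TCP p, tool x axis heading yaw
    s=arm.sense(); T=R.from_rotvec(s["tool_rot"]).as_matrix()
    d=T.T@(np.asarray(p)-s["ee_pos"])/1000
    h=np.arctan2(T[1,0],T[0,0]); t=None
    if yaw is not None: t=-((yaw-h+np.pi/2)%np.pi-np.pi/2)*180/np.pi/30
    print("shift",d.round(4),"turn",t,"heading deg",np.degrees(h).round(1),"pos",s["ee_pos"].round(1),"q6",s["q"][5].round(2),"t",s["time"])
E
python3 - <<'E'
from h import *
im=cv2.imread("pics/top0.png")
crop(im,130,180,200,100,4,"pics/a.png"); crop(im,240,100,200,180,4,"pics/b.png")
crop(im,240,90,200,150,4,"pics/b.png"); crop(im,330,180,110,95,6,"pics/c.png")
E
```

```text
(no output)
```

View pics/a.png

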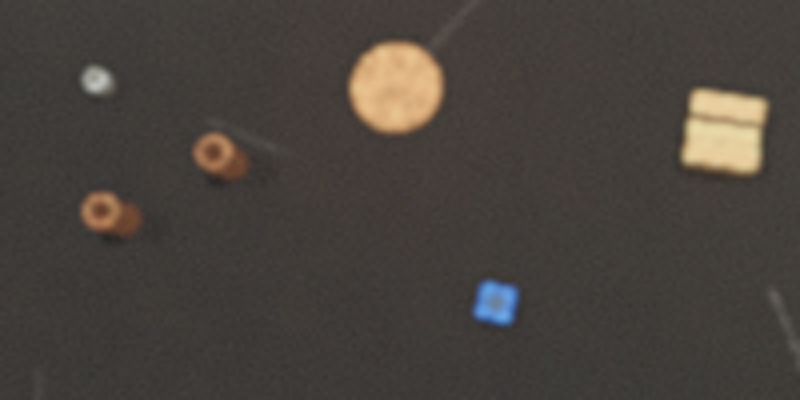

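View pics/b.png

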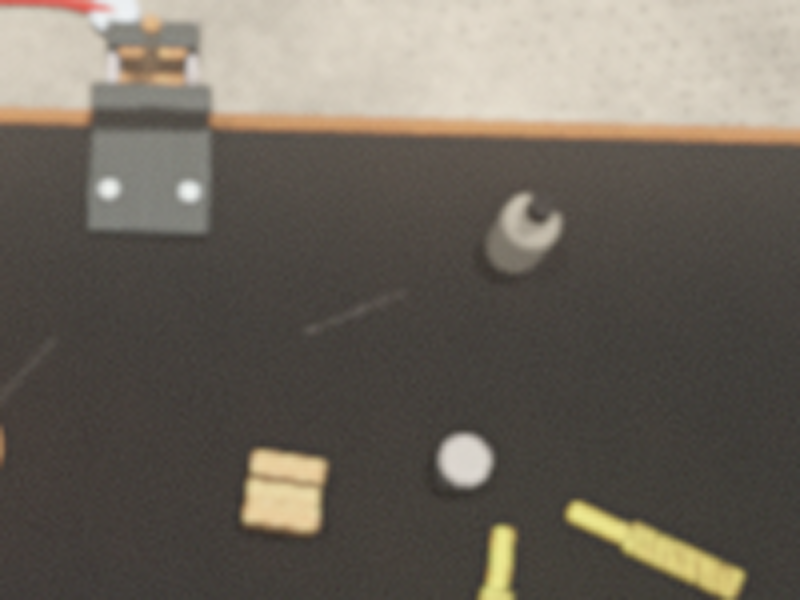

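View pics/c.png

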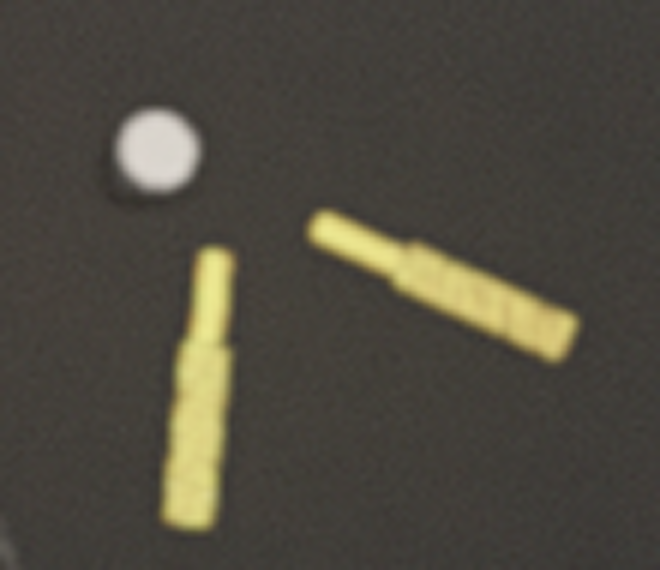

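Crop readings:
- **Crop a:** ferrule (97,80), left tube top (101,211), pad (396,87), block top centre (725,131).
- **Crop b:** clamp front edge from (88,230) to (209,234), trimmer top (465,460).
- **Crop c:** chosen left file runs from grip end (216,250) to blade end (190,526). The decoy file is to its right.

```bash
cat > m.py <<'E'
from h import *
c=cam("top")
f=lambda u,x0,y0,k:((u[0]+.5)/k-.5+x0,(u[1]+.5)/k-.5+y0)
A=(130,180,4);B=(240,90,4);C=(330,180,6)
P={n:ray(f(u,*q),z,c) for n,u,q,z in [("ferrule",(97,80),A,24),("tube",(101,211),A,60),("tube2",(214,152),A,60),("pad",(396,87),A,6),
("block",(725,131),A,36),("chalk",(496,302),A,23),("trim",(465,460),B,40),("cl_l",(88,230),B,12),("cl_r",(209,234),B,12),("f_grip",(216,248),C,8),("f_blade",(190,528),C,8),("glue",(550,210),B,100)]}
for n,p in P.items(): print(n,p.round(1))
d=lambda a,b:np.linalg.norm((P[a]-P[b])[:2])
print("pad-block",d("pad","block"),"clampw",d("cl_l","cl_r"),"file",d("f_grip","f_blade"))
E
python3 m.py
```

```text
ferrule [556.1 305.6  24. ]
tube [458.3 283.2  60. ]
tube2 [500.9 209.1  60. ]
pad [559.9  93.5   6. ]
block [ 528.5 -144.6   36. ]
chalk [405.3  13.6  23. ]
trim [ 553.3 -271.5   40. ]
cl_l [726.    2.6  12. ]
cl_r [725.3 -87.7  12. ]
f_grip [ 512.1 -305.2    8. ]
f_blade [ 378.7 -290.7    8. ]
glue [ 719.3 -320.9  100. ]
pad-block 240.11981857565837 clampw 90.34362518589873 file 134.23124330646604
```

Checks against the known sizes: pad to block 240.1 mm (240), clamp width 90.3 mm (90), file 134 mm (130, blurred ends). Next is a hover over the trimmer.

```bash
python3 -c "
from h import *
togo([553,-271.5,150],0)"
```

```text
shift [ 0.3711 -0.0828  0.0807] turn 0.8935458258029958 heading deg 26.8 pos [ 259.1 -512.9  230.6] q6 -0.02 t 0.1
```

```bash
python3 -m inch '[[[0.06,-0.013,0.013],0.3,0],[[0.12,-0.027,0.026],0.6,0],[[0.18,-0.04,0.04],0.894,0],[[0.24,-0.054,0.053],0.894,0],[[0.3,-0.067,0.065],0.894,0],[[0.36,-0.08,0.078],0.894,0],[[0.3711,-0.0828,0.0807],0.894,0],[[0.3711,-0.0828,0.0807],0.894,0]]'; python3 -m inch '[[[0,0,0],0,0],[[0,0,0],0,0]]'; python3 - <<'E'
from h import *
s,im=look("pics/w1.png")
togo([553,-271.5,2],0)
print(pix([553.3,-271.5,40],cam("wrist",s)))
E
```

```text
time: 1.1
ee_pos: [553.1, -271.5, 149.9]
tool_rot: [-3.141, -0.002, 0.003]
force: [-0.1, -0.1, 1.3]
finger_gap: 85.2
grip_force: 0.0
time: 1.35
ee_pos: [552.2, -273.3, 151.2]
tool_rot: [3.141, -0.004, 0.001]
force: [-0.5, -1.3, 0.1]
finger_gap: 85.3
grip_force: 0.0
shift [ 0.0006 -0.0018  0.1491] turn -0.004294683634433475 heading deg -0.1 pos [ 552.3 -273.2  151.1] q6 1.1 t 1.4
[283.79157741 206.22553562]
```

View pics/w1.png

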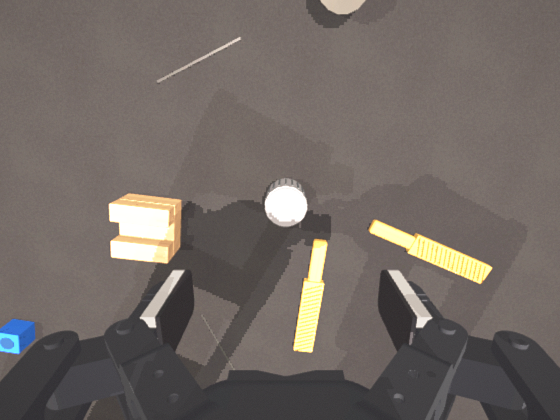

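The trimmer top sits at (286,207), about 2 px from the prediction, with both files and the block clear of the fingers. I'll descend and grip.

```bash
python3 -m inch '[[[0,-0.001,0.05],0,0],[[0,-0.001,0.1],0,0],[[0,-0.001,0.13],0,0],[[0,-0.001,0.146],0,0],[[0,-0.001,0.146],0,0.3],[[0,-0.001,0.146],0,1],[[0,-0.001,0.146],0,1],[[0,-0.001,0.146],0,1]]'; python3 -m inch '[[[0,0,0],0,1],[[0,0,0],0,1],[[0,0,0],0,1],[[0,0,-0.05],0,1],[[0,0,-0.1],0,1],[[0,0,-0.1],0,1]]';python3 -c "
from h import *
togo([559.9,93.5,104],0)"
```

```text
time: 2.4
ee_pos: [554.4, -271.8, 6.5]
tool_rot: [3.14, -0.0, 0.005]
force: [-0.4, -0.6, 6.2]
finger_gap: 34.6
grip_force: 59.8
time: 3.15
ee_pos: [555.7, -272.2, 109.4]
tool_rot: [3.137, -0.0, 0.014]
force: [-0.2, 0.1, -0.6]
finger_gap: 34.2
grip_force: 60.2
shift [ 0.0041 -0.3657  0.0038] turn -0.0003237266847359406 heading deg -0.0 pos [ 555.7 -272.2  109.4] q6 1.1 t 3.15
```

```bash
python3 -m inch '[[[0.001,-0.06,0],0,1],[[0.002,-0.12,0],0,1],[[0.003,-0.18,0],0,1],[[0.004,-0.24,0],0,1],[[0.004,-0.3,0],0,1],[[0.005,-0.345,0],0,1],[[0.0055,-0.365,0],0,1],[[0.0055,-0.365,0],0,1]]'; python3 -m inch '[[[0,0,0],0,1],[[0,0,0],0,1],[[0,0,0],0,1]]'; python3 - <<'E'
from h import *
togo([559.9,93.5,24],0)
s,im=look("pics/w2.png"); s2=arm.sense(); print(s2["ee_pos"],s2["finger_gap"])
t=eyes.snapshot("top"); s3=eyes.snapshot("scene")
a=cv2.resize(im,None,fx=.7,fy=.7); b=cv2.resize(s3[180:320,230:410],(392,294))
cv2.imwrite("pics/v2.png",np.hstack([a,b]))
E
```

```text
time: 4.15
ee_pos: [558.2, 94.7, 103.8]
tool_rot: [3.141, 0.003, -0.002]
force: [0.2, -1.1, -0.4]
finger_gap: 34.4
grip_force: 60.6
time: 4.53
ee_pos: [558.8, 93.0, 104.6]
tool_rot: [3.141, -0.003, -0.0]
force: [0.2, 0.1, -2.3]
finger_gap: 35.1
grip_force: 60.6
shift [ 0.0011 -0.0005  0.0806] turn -0.0034140792164782338 heading deg -0.1 pos [558.8  93.  104.6] q6 1.72 t 4.525
[558.84786224  93.1673423  104.64837063] 35.065449456963776
```

View pics/v2.png

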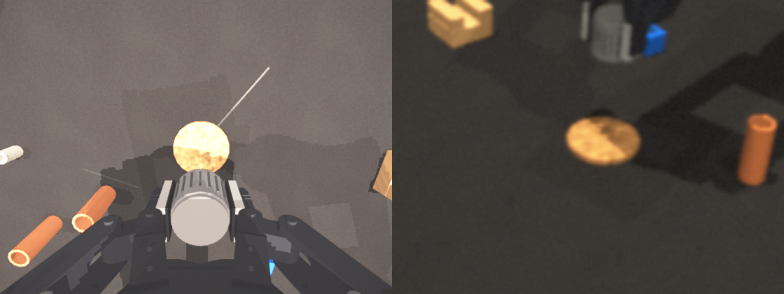

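The trimmer is held upright. In full-size pixels, the pad centre is at about (287,211) and the held trimmer's top centre at about (287,310).

```bash
python3 - <<'E'
from h import *
s=arm.sense(); s["ee_pos"]=np.array([558.9,93.2,104.3]); s["tool_rot"]=np.array([3.1415,0,0])
c=cam("wrist",s)
print(ray((287.1,211.4),6,c), [ray((287,310),z,c).round(1) for z in (137,139,141)])
# circle fit on pad colour
im=cv2.imread("pics/w2.png")
E
```

```text
[559.50773613  92.35481301   6.        ] [array([559.6,  93.1, 137. ]), array([561. ,  93.1, 139. ]), array([562.4,  93.1, 141. ])]
```

```bash
python3 -m inch '[[[0,0,0.04],0,1],[[0,0,0.07],0,1],[[0,0,0.085],0,1],[[0,0,0.09],0,1],[[0,0,0.092],0,1],[[0,0,0.092],0,1],[[0,0,0.092],0,1]]'; python3 -m inch '[[[0,0,0.001],0,1],[[0,0,0.001],0,1]]'
```

```text
time: 5.55
ee_pos: [559.3, 94.1, 13.4]
tool_rot: [-3.141, 0.0, -0.003]
force: [0.5, -0.1, -1.4]
finger_gap: 34.8
grip_force: 60.6
time: 5.8
ee_pos: [559.2, 94.1, 12.5]
tool_rot: [-3.141, 0.001, -0.002]
force: [-1.5, 0.3, 5.0]
finger_gap: 34.3
grip_force: 61.3
```

```bash
python3 -m inch '[[[0,0,0],0,0.4],[[0,0,0],0,0.3],[[0,0,0],0,0.2],[[0,0,0],0,0],[[0,0,-0.03],0,0],[[0,0,-0.08],0,0],[[0,0,-0.13],0,0],[[0,0,-0.13],0,0]]'; python3 -c "
from h import *
togo([556,305.6,141],0)"
```

```text
time: 6.8
ee_pos: [561.5, 94.4, 145.9]
tool_rot: [-3.14, 0.0, -0.015]
force: [-0.1, 0.1, -0.1]
finger_gap: 85.4
grip_force: 0.0
shift [-0.0056 -0.2112  0.0052] turn -0.0006093923998601664 heading deg -0.0 pos [561.5  94.4 145.9] q6 1.72 t 6.8
```

```bash
python3 -m inch '[[[-0.001,-0.06,0],0,0],[[-0.002,-0.12,0],0,0],[[-0.003,-0.17,0],0,0],[[-0.003,-0.2,0],0,0],[[-0.003,-0.212,0],0,0],[[-0.003,-0.212,0],0,0],[[-0.003,-0.212,0],0,0],[[-0.003,-0.212,0],0,0]]'; python3 - <<'E'
from h import *
s,im=look("pics/w3.png"); c=cam("wrist",s); print(s["ee_pos"],s["tool_rot"])
print(pix([556,305.6,24],c))
t=eyes.snapshot("top"); cv2.imwrite("pics/t3.png",t)
a=cv2.resize(im[120:300,180:380],None,fx=2,fy=2); b=cv2.resize(t[170:230,200:260],(360,360),interpolation=cv2.INTER_CUBIC)
cv2.imwrite("pics/v3.png",np.hstack([a,b]))
E
```

```text
time: 7.8
ee_pos: [556.0, 304.7, 141.7]
tool_rot: [3.141, -0.003, -0.0]
force: [-0.3, 0.4, -0.8]
finger_gap: 85.4
grip_force: 0.0
[556.03236012 304.72481409 141.66383408] [ 3.14123241e+00 -2.86561208e-03 -8.89928130e-05]
[284.92320543 205.22566227]
```

View pics/v3.png

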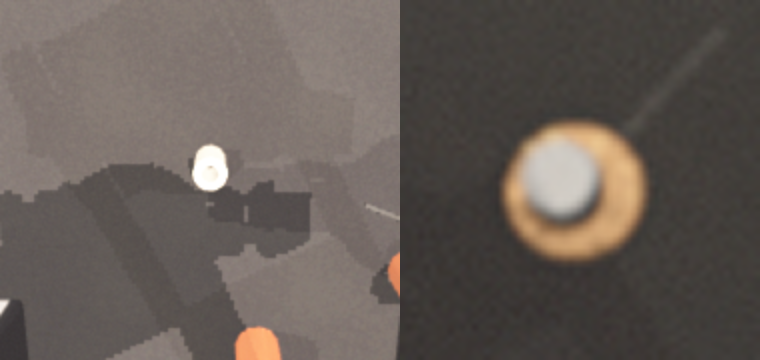

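The ferrule bore is at (285,207). The trimmer stands on the pad, with its top centre at top-view pixel (226.4,199.6) and the pad centre at (228.8,201.3).

```bash
python3 - <<'E'
from h import *
c=cam("top"); print(ray((226.4,199.6),46,c),ray((228.75,201.25),6,c))
t=cv2.imread("pics/t3.png")
s=dict(ee_pos=np.array([556.03,304.7,141.6]),tool_rot=np.array([3.1415,0,0]))
print(ray((285,207.3),24,cam("wrist",s)))
# segment trimmer top (grey bright) & pad (saturated) in top view
hsv=cv2.cvtColor(t[170:230,200:260],cv2.COLOR_BGR2HSV)
g=((hsv[...,2]>130)&(hsv[...,1]<40)).astype(np.uint8)
cs,_=cv2.findContours(g,0,1); k=max(cs,key=cv2.contourArea); (x,y),r=cv2.minEnclosingCircle(k); print(x+200,y+170,r,ray((x+200,y+170),46,c))
E
```

```text
[557.227117    94.64963188  46.        ] [560.2599388   93.16082019   6.        ]
[554.17990361 305.54121756  24.        ]
226.375 199.375 5.876429557800293 [557.87092546  94.75316848  46.        ]
```

The trimmer looks about 3 mm off the pad centre, so I'll go back and check it with the wrist camera before adding the ferrule.

```bash
python3 -m inch '[[[0.001,0.06,0],0,0],[[0.002,0.12,0],0,0],[[0.003,0.17,0],0,0],[[0.004,0.2,0],0,0],[[0.004,0.212,0],0,0],[[0.004,0.212,0],0,0],[[0.004,0.212,0],0,0],[[0.004,0.212,0],0,0]]'; python3 - <<'E'
from h import *
s,im=look("pics/w4.png"); print(s["ee_pos"],s["tool_rot"])
print(pix([560,93.3,46],cam("wrist",s)))
crop(im,210,130,150,150,4,"pics/v4.png")
E
```

```text
time: 8.9
ee_pos: [559.8, 95.1, 141.5]
tool_rot: [-3.142, -0.002, -0.0]
force: [-0.6, 0.2, -0.4]
finger_gap: 85.7
grip_force: 0.0
[559.79275664  95.10803364 141.52929234] [-3.14150393e+00 -1.96074834e-03 -7.00318982e-05]
[288.36883155 212.96508719]
```

View pics/v4.png

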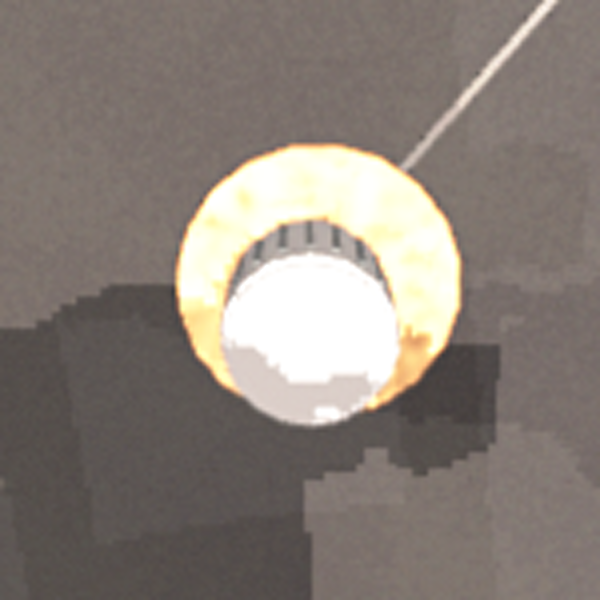

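In the crop, the pad spans 177–461 horizontally and starts at row 143. The trimmer top spans 221–400 horizontally and 252–426 vertically.

```bash
python3 - <<'E'
from h import *
from scipy.optimize import least_squares as L
s=dict(ee_pos=np.array([559.8,95.1,141.5]),tool_rot=np.array([-3.1415,-0.002,0]))
c=cam("wrist",s)
f=lambda u,v:((u+.5)/4-.5+210,(v+.5)/4-.5+130)
t=np.linspace(0,2*np.pi,400)
def ext(p,r,z):
    q=np.array([pix([p[0]+r*np.cos(a),p[1]+r*np.sin(a),z],c) for a in t]); return np.r_[q.min(0),q.max(0)]
a,b=f(177,143),f(461,143)
print("pad",L(lambda p:(ext(p,32,6)-[a[0],a[1],b[0],0])[:3],[560,93]).x)
a,b=f(221,252),f(400,426)
r=L(lambda p:ext(p[:2],p[2],46)-[*a,*b],[560,93,17]); print("trim",r.x,r.fun)
E
```

```text
pad [558.81176525  92.03547509]
trim [558.47221186  94.16440354  17.75474452] [-0.24429632  0.25166927  0.24424728 -0.26269627]
```

The offset is about (−1, +2) mm. I'll regrip, shift by (+1, −2) mm and release.

```bash
python3 -m inch '[[[-0.001,0,0.05],0,0],[[-0.001,0,0.1],0,0],[[-0.001,0,0.125],0,0],[[-0.001,0,0.13],0,0.3],[[-0.001,0,0.13],0,0.5],[[-0.001,0,0.13],0,1],[[-0.001,0,0.13],0,1],[[-0.001,0,0.13],0,1]]'; python3 -m inch '[[[0,0,-0.002],0,1],[[0,0,-0.004],0,1],[[0.001,0.002,-0.004],0,1],[[0.001,0.002,-0.004],0,1],[[0.001,0.002,-0.002],0,1],[[0.001,0.002,0],0,1],[[0.001,0.002,0],0,1],[[0.001,0.002,0],0,1]]';  python3 -m inch '[[[0,0,0],0,0.4],[[0,0,0],0,0.3],[[0,0,0],0,0.2],[[0,0,0],0,0],[[0,0,-0.03],0,0],[[0,0,-0.08],0,0],[[0,0,-0.13],0,0],[[0,0,-0.13],0,0]]';python3 -m inch '[[[0,0,0],0,0],[[0,0,0],0,0]]'; python3 - <<'E'
from h import *
s,im=look("pics/w5.png"); print(s["ee_pos"],s["tool_rot"])
from scipy.optimize import least_squares as L
c=cam("wrist",s)
hsv=cv2.cvtColor(im,cv2.COLOR_BGR2HSV)
m=((hsv[...,1]>60)&(hsv[...,2]>120)&(hsv[...,0]<40)).astype(np.uint8); m[:130]=0; m[280:]=0; m[:,:210]=0;m[:,360:]=0
x,y,w,h=cv2.boundingRect(m); print("pad box",x,y,w,h)
t=np.linspace(0,2*np.pi,400)
def ext(p,r,z):
    q=np.array([pix([p[0]+r*np.cos(a),p[1]+r*np.sin(a),z],c) for a in t]); return np.r_[q.min(0),q.max(0)]
print(L(lambda p:(ext(p,32,6)-[x-.5,y-.5,x+w-.5,0])[:3],[560,93]).x)
crop(im,210,130,150,150,4,"pics/v5.png")
E
```

```text
time: 9.95
ee_pos: [560.1, 94.3, 13.2]
tool_rot: [-3.141, 0.001, -0.006]
force: [-0.3, 0.2, 5.9]
finger_gap: 34.6
grip_force: 59.9
time: 10.95
ee_pos: [559.8, 91.9, 13.2]
tool_rot: [3.141, -0.0, 0.001]
force: [-3.3, -1.2, 10.0]
finger_gap: 34.6
grip_force: 61.0
time: 11.95
ee_pos: [562.5, 92.4, 145.9]
tool_rot: [-3.14, 0.0, -0.015]
force: [0.7, -0.2, -0.4]
finger_gap: 85.5
grip_force: 0.0
time: 12.2
ee_pos: [558.7, 91.8, 139.9]
tool_rot: [3.141, -0.001, -0.006]
force: [0.7, 0.2, 0.5]
finger_gap: 85.4
grip_force: 0.0
[558.67862668  91.83798405 139.86313154] [ 3.14101034e+00 -5.02276225e-04 -5.50354629e-03]
pad box 249 164 73 68
[559.17714041  92.6303877 ]
```

View pics/v5.png

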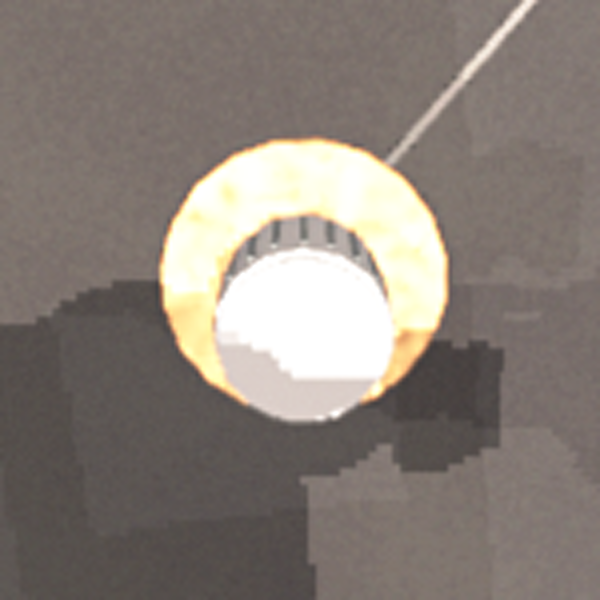

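The trimmer is now centred on the pad: pad column 304, trimmer 304.5. Next is the ferrule.

```bash
python3 -m inch '[[[-0.002,-0.06,0],0,0],[[-0.004,-0.12,0],0,0],[[-0.006,-0.17,0],0,0],[[-0.006,-0.205,0],0,0.2],[[-0.006,-0.2148,0],0,0.3],[[-0.006,-0.2148,0.04],0,0.4],[[-0.006,-0.2148,0.09],0,0.4],[[-0.006,-0.2148,0.12],0,0.4]]'; python3 -m inch '[[[0,0,0.012],0,0.4],[[0,0,0.018],0,0.4],[[0,0,0.019],0,0.5],[[0,0,0.019],0,0.7],[[0,0,0.019],0,1],[[0,0,0.019],0,1],[[0,0,0.019],0,1],[[0,0,0.019],0,1]]'; python3 -m inch '[[[0,0,-0.04],0,1],[[0,0,-0.09],0,1],[[0,0,-0.119],0,1],[[0,0,-0.119],0,1],[[0,0,-0.119],0,1],[[0,0,-0.119],0,1]]'; python3 - <<'E'
from h import *
s,im=look("pics/w6.png"); print(s["ee_pos"],s["tool_rot"],s["finger_gap"])
crop(im,185,240,200,150,4,"pics/v6.png")
E
```

```text
time: 13.25
ee_pos: [552.3, 304.8, 18.4]
tool_rot: [3.139, -0.002, -0.007]
force: [-0.2, 0.3, -0.3]
finger_gap: 51.4
grip_force: 0.0
time: 14.25
ee_pos: [554.5, 307.1, 3.8]
tool_rot: [-3.141, 0.0, -0.003]
force: [-0.2, 0.0, 6.4]
finger_gap: 11.8
grip_force: 58.9
time: 15.0
ee_pos: [552.9, 306.3, 119.6]
tool_rot: [3.14, -0.0, -0.005]
force: [-0.5, -0.2, -0.2]
finger_gap: 11.4
grip_force: 58.6
[552.8955475  306.3066868  119.64281963] [ 3.13983806e+00 -4.49082281e-04 -4.92060897e-03] 11.428643297184172
```

View pics/v6.png

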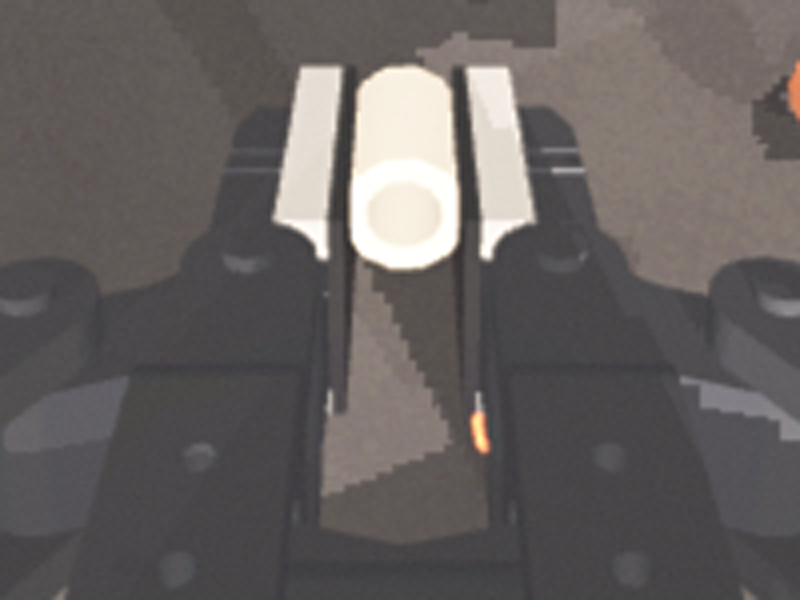

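The ferrule is held upright, with its top centre at (286,293).

```bash
python3 - <<'E'
from h import *
m=eyes.camera_info("wrist"); K=m["mtx"];M=m["mount"]
def t(px,z):
    d=M[:3,:3]@np.linalg.solve(K,[*px,1]); o=M[:3,3]; return (o+d*(z-o[2])/d[2]).round(2)
for h in (20,21,22): print("ferrule",t((285.9,293.4),-h))
f=lambda u,v:((u+.5)/4-.5+210,(v+.5)/4-.5+130)
for h in (94,95,96): print("trimmer",t(f(304.5,334),h))   # TCP z 141, top 46
E
```

```text
ferrule [  0.35  -0.27 -20.  ]
ferrule [  0.98  -0.27 -21.  ]
ferrule [  1.6   -0.28 -22.  ]
trimmer [ 0.56 -0.24 94.  ]
trimmer [ 0.24 -0.24 95.  ]
trimmer [-8.0e-02 -2.3e-01  9.6e+01]
```

```bash
python3 -m inch '[[[0.002,0.06,0],0,1],[[0.004,0.12,0],0,1],[[0.0055,0.17,0],0,1],[[0.0055,0.205,0],0,1],[[0.0055,0.2148,0],0,1],[[0.0055,0.2148,0],0,1],[[0.0055,0.2148,0],0,1],[[0.0055,0.2148,0],0,1]]';python3 -m inch '[[[0,0,0],0,1],[[0,0,0],0,1],[[0,0,0],0,1],[[0,0,0],0,1]]'; python3 - <<'E'
from h import *
s,im=look("pics/w7.png"); print(s["ee_pos"],s["tool_rot"],s["finger_gap"])
crop(im,205,150,160,180,3,"pics/v7.png")
E
```

```text
time: 16.05
ee_pos: [559.3, 93.1, 121.5]
tool_rot: [-3.141, -0.002, 0.0]
force: [0.4, -0.2, 0.7]
finger_gap: 11.5
grip_force: 58.7
time: 16.55
ee_pos: [559.3, 92.0, 121.6]
tool_rot: [3.141, -0.0, 0.0]
force: [0.4, -0.5, 0.0]
finger_gap: 11.4
grip_force: 58.7
[559.29895695  91.9979714  121.60604912] [ 3.14149952e+00 -4.38833949e-04  8.22122971e-05] 11.445431359300352
```

View pics/v7.png

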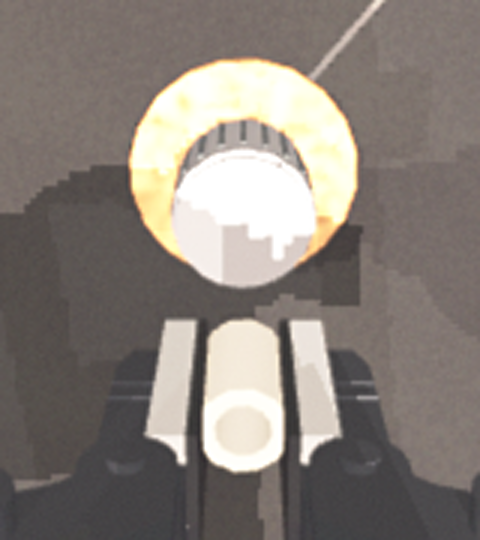

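The trimmer top is at (286,222) and the ferrule top at (286,293), so they line up laterally. I'll check x.

```bash
python3 - <<'E'
from h import *
m=eyes.camera_info("wrist"); K=m["mtx"];M=m["mount"]
def t(px,z):
    d=M[:3,:3]@np.linalg.solve(K,[*px,1]); o=M[:3,3]; return (o+d*(z-o[2])/d[2]).round(2)
print(t((286,222.3),75.3),t((286,293.3),-20.5))
E
```

```text
[-3.80e-01 -7.00e-02  7.53e+01] [  0.71  -0.23 -20.5 ]
```

```bash
python3 -m inch '[[[-0.001,0,0.03],0,1],[[-0.001,0,0.055],0,1],[[-0.001,0,0.067],0,1],[[-0.001,0,0.07],0,1],[[-0.001,0,0.071],0,1],[[-0.001,0,0.072],0,1],[[-0.001,0,0.072],0,1],[[-0.001,0,0.072],0,1]]'
```

```text
time: 17.6
ee_pos: [558.5, 92.0, 49.9]
tool_rot: [3.142, -0.001, 0.001]
force: [0.4, 0.8, -0.1]
finger_gap: 11.7
grip_force: 58.6
```

```bash
python3 -m inch '[[[0,0,0.0005],0,1],[[0,0,0.001],0,1],[[0,0,0.001],0,1]]'
```

```text
time: 17.98
ee_pos: [558.6, 92.0, 49.7]
tool_rot: [-3.142, 0.001, -0.002]
force: [-1.4, -0.3, 7.4]
finger_gap: 11.8
grip_force: 59.4
```

```bash
python3 -m inch '[[[0,0,0],0,0.8],[[0,0,0],0,0.7],[[0,0,0],0,0.6],[[0,0,0],0,0.4],[[0,0,-0.01],0,0.4],[[0,0,-0.03],0,0.4],[[0,0,-0.07],0,0.4],[[0,0,-0.093],0,0.4]]';python3 -m inch '[[[0,0,0],0,0.4],[[0,0,0],0,0.4],[[0,0,0],0,0.4]]'; python3 - <<'E'
from h import *
s,im=look("pics/w8.png"); t=eyes.snapshot("top")
togo([458.3,283.2,140],0)
a=cv2.resize(im[130:310,205:365],None,fx=2,fy=2,interpolation=cv2.INTER_CUBIC); b=cv2.resize(t[170:230,200:260],(360,360),interpolation=cv2.INTER_CUBIC)
cv2.imwrite("pics/v8.png",np.hstack([a,b]))
E
```

```text
time: 18.98
ee_pos: [559.2, 92.1, 144.3]
tool_rot: [-3.141, 0.0, -0.005]
force: [0.5, 0.3, -0.7]
finger_gap: 51.3
grip_force: 0.0
time: 19.35
ee_pos: [557.5, 91.9, 140.3]
tool_rot: [3.141, -0.0, -0.004]
force: [0.1, 0.3, 0.1]
finger_gap: 50.8
grip_force: 0.0
shift [-0.0995 -0.1913  0.0007] turn -0.0006462128948482394 heading deg -0.0 pos [557.8  91.9 140.5] q6 1.71 t 19.45
```

View pics/v8.png

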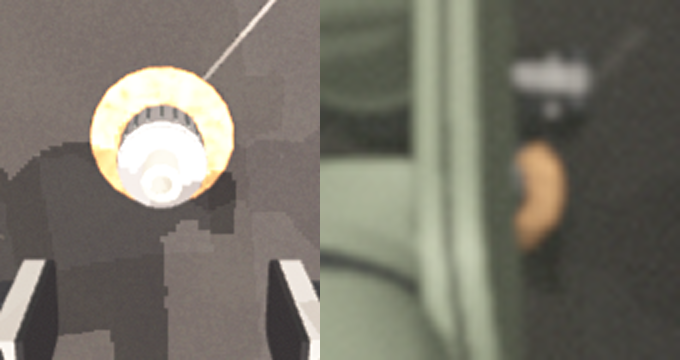

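The ferrule stands centred on the trimmer (both at crop column 162). I have one picture view left, so I'll measure the tube by code.

```bash
python3 -m inch '[[[-0.03,-0.05,0],0,0.4],[[-0.055,-0.1,0],0,0.4],[[-0.08,-0.15,0],0,0.4],[[-0.095,-0.18,0],0,0.4],[[-0.0995,-0.191,0],0,0.4],[[-0.0995,-0.191,0],0,0.4],[[-0.0995,-0.191,0],0,0.4],[[-0.0995,-0.191,0],0,0.4]]';python3 -m inch '[[[0,0,0],0,0.4],[[0,0,0],0,0.4]]'; cat > tube.py <<'E'
from h import *
import sys
s,im=look(sys.argv[1]); print(s["ee_pos"],s["tool_rot"],s["q"][5])
c=cam("wrist",s); zt=float(sys.argv[2])
hsv=cv2.cvtColor(im,cv2.COLOR_BGR2HSV)
m=((hsv[...,1]>110)&(hsv[...,2]>70)&((hsv[...,0]<18)|(hsv[...,0]>172))).astype(np.uint8)
cs,_=cv2.findContours(m,0,1)
for k in cs:
    if cv2.contourArea(k)<150: continue
    x,y,w,h=cv2.boundingRect(k); p=k[:,0,:]
    b=p[p[:,1]>y+h-6][:,0].mean()
    q=ray((b,y+h-.5),zt,c); print("box",x,y,w,h,"bottom col",b,"top centre ~",(q+[11,0,0]).round(1))
print("predicted",pix([458.3,283.2,60],c))
E
python3 tube.py pics/w9.png 60
```

```text
time: 20.45
ee_pos: [459.4, 282.0, 141.5]
tool_rot: [3.141, -0.003, 0.0]
force: [0.6, 0.2, -0.9]
finger_gap: 51.3
grip_force: 0.0
time: 20.7
ee_pos: [459.1, 282.7, 141.6]
tool_rot: [3.142, -0.002, 0.0]
force: [-0.1, 0.5, 0.1]
finger_gap: 51.1
grip_force: 0.0
[459.0814321  282.67635007 141.60755034] [ 3.14153029e+00 -1.57326851e-03  1.87431313e-04] 2.1025175515732974
box 272 189 30 47 bottom col 286.5 top centre ~ [456.9 282.4  60. ]
box 380 154 23 23 bottom col 390.05882352941177 top centre ~ [502.  208.6  60. ]
box 358 142 35 37 bottom col 378.5 top centre ~ [500.6 216.7  60. ]
predicted [285.37145369 219.98331052]
```

```bash
python3 -m inch '[[[-0.0015,0,0.04],0,0.4],[[-0.0015,0,0.08],0,0.4],[[-0.0015,0,0.11],0,0.4],[[-0.0015,0,0.125],0,0.4],[[-0.0015,0,0.125],0,0.5],[[-0.0015,0,0.125],0,0.6],[[-0.0015,0,0.125],0,0.8],[[-0.0015,0,0.125],0,1]]'; python3 -m inch '[[[0,0,0],0,1],[[0,0,0],0,1],[[0,0,0],0,1]]'; python3 -c "
from h import *
togo([544,-25.5,150],0)"
```

```text
time: 21.75
ee_pos: [458.2, 283.5, 18.0]
tool_rot: [-3.14, 0.0, -0.004]
force: [-0.1, -1.0, 6.7]
finger_gap: 20.2
grip_force: 58.6
time: 22.12
ee_pos: [458.2, 283.5, 17.9]
tool_rot: [-3.14, 0.0, -0.004]
force: [0.3, -0.4, 6.5]
finger_gap: 20.4
grip_force: 58.6
shift [ 0.0862  0.3088 -0.1323] turn -0.0005989783973575115 heading deg -0.0 pos [458.2 283.5  17.9] q6 2.1 t 22.125
```

```bash
python3 -m inch '[[[0,0,-0.04],0,1],[[0,0,-0.09],0,1],[[0.01,0.04,-0.13],0,1],[[0.025,0.1,-0.132],0,1],[[0.04,0.16,-0.132],0,1],[[0.055,0.21,-0.132],0,1],[[0.07,0.26,-0.132],0,1],[[0.08,0.295,-0.132],0,1]]'; python3 -m inch '[[[0.006,0.0135,0],0,1],[[0.006,0.0135,0],0,1],[[0.006,0.0135,0],0,1],[[0.006,0.0135,0],0,1]]'; python3 tube.py pics/w10.png 194; python3 - <<'E'
from h import *
togo([544,-25.6,19],0)
m=eyes.camera_info("wrist"); K=m["mtx"];M=m["mount"]
im=cv2.imread("pics/w10.png"); hsv=cv2.cvtColor(im,cv2.COLOR_BGR2HSV)
mk=((hsv[...,1]>60)&(hsv[...,2]>120)&(hsv[...,0]<40)).astype(np.uint8)
for k in cv2.findContours(mk,0,1)[0]:
    if cv2.contourArea(k)>200: print(cv2.boundingRect(k),cv2.contourArea(k))
E
```

```text
time: 23.12
ee_pos: [537.5, -14.2, 148.7]
tool_rot: [3.141, -0.003, 0.001]
force: [0.2, 0.3, -0.1]
finger_gap: 20.3
grip_force: 58.8
time: 23.62
ee_pos: [542.9, -24.3, 148.6]
tool_rot: [-3.141, -0.002, 0.0]
force: [0.2, 0.2, -0.4]
finger_gap: 20.8
grip_force: 58.8
[542.89933124 -24.2545525  148.62541652] [-3.14140070e+00 -2.20365170e-03  4.34802118e-04] 1.5033826668872396
box 257 241 58 113 bottom col 285.0 top centre ~ [544.5 -23.6 194. ]
box 0 229 61 49 bottom col 10.636363636363637 top centre ~ [576.2  70.3 194. ]
box 383 184 68 65 bottom col 393.0 top centre ~ [587.2 -59.5 194. ]
predicted [-78.99466274 310.55584916]
shift [0.001  0.0012 0.1297] turn 0.002429908031283947 heading deg 0.1 pos [543.  -24.4 148.7] q6 1.5 t 23.675
(521, 258, 39, 90) 1490.5
(257, 241, 58, 113) 4948.0
(0, 228, 61, 53) 1452.5
(382, 184, 85, 72) 4334.0
```

```bash
python3 -m inch '[[[0,0.001,0.04],0,1],[[0,0.001,0.08],0,1],[[0,0.001,0.11],0,1],[[0,0.001,0.125],0,1],[[0,0.001,0.129],0,1],[[0,0.001,0.131],0,1],[[0,0.001,0.131],0,1],[[0,0.001,0.131],0,1]]'
```

```text
time: 24.68
ee_pos: [543.8, -26.6, 18.4]
tool_rot: [3.141, -0.0, 0.003]
force: [-0.0, -0.2, -0.5]
finger_gap: 20.7
grip_force: 58.8
```

```bash
python3 -m inch '[[[0,0,0.001],0,1],[[0,0,0.001],0,1],[[0,0,0.001],0,1]]'
```

```text
time: 25.05
ee_pos: [543.8, -26.6, 17.9]
tool_rot: [3.141, -0.001, 0.003]
force: [-1.0, -0.4, 6.3]
finger_gap: 20.3
grip_force: 59.8
```

```bash
python3 -m inch '[[[0,0,0],0,0.7],[[0,0,0],0,0.5],[[0,0,0],0,0.3],[[0,0,-0.02],0,0.2],[[0,0,-0.06],0,0],[[0,0,-0.12],0,0],[[0,0,-0.15],0,0],[[0,0,-0.15],0,0]]'; python3 -c "
from h import *
togo([445.4,-298,165],np.radians(-6.2))"
```

```text
time: 26.05
ee_pos: [544.8, -26.6, 169.2]
tool_rot: [3.141, -0.0, 0.009]
force: [0.2, 0.5, 0.2]
finger_gap: 85.6
grip_force: 0.0
shift [-0.0993  0.2714  0.0038] turn 0.20608482892851734 heading deg -0.0 pos [544.8 -26.6 169.2] q6 1.5 t 26.05
```

```bash
python3 -m inch '[[[-0.02,0.055,0],0.1,0],[[-0.04,0.11,0],0.2,0],[[-0.06,0.165,0],0.206,0],[[-0.08,0.22,0],0.206,0],[[-0.093,0.255,0],0.206,0],[[-0.0985,0.2714,0],0.206,0],[[-0.0985,0.2714,0],0.206,0],[[-0.0985,0.2714,0],0.206,0]]'; python3 -m inch '[[[0,0,0],0,0],[[0,0,0],0,0]]'; cat > fil.py <<'E'
from h import *
import sys
s,im=look(sys.argv[1]); c=cam("wrist",s)
hsv=cv2.cvtColor(im,cv2.COLOR_BGR2HSV)
m=((hsv[...,1]>100)&(hsv[...,2]>90)&(hsv[...,0]>8)&(hsv[...,0]<38)).astype(np.uint8)
for k in cv2.findContours(m,0,1)[0]:
    if cv2.contourArea(k)<400: continue
    w=np.array([ray(p,8,c)[:2] for p in k[:,0,:]],np.float32)
    r=cv2.minAreaRect(w); b=cv2.boxPoints(r); e=[b[1]-b[0],b[2]-b[1]]; L=max(e,key=np.linalg.norm)
    print("centre",np.round(r[0],1),"size",np.round(r[1],1),"axis deg",round(np.degrees(np.arctan2(L[1],L[0]))%180,1),cv2.boundingRect(k))
togo([0,0,0],0)
E
python3 fil.py pics/w11.png
```

```text
time: 27.05
ee_pos: [445.0, -296.5, 166.2]
tool_rot: [-3.136, 0.168, 0.001]
force: [0.1, 0.3, 0.6]
finger_gap: 85.5
grip_force: 0.0
time: 27.3
ee_pos: [445.1, -297.0, 166.7]
tool_rot: [3.137, -0.168, 0.0]
force: [-0.8, 0.3, 0.3]
finger_gap: 85.3
grip_force: 0.0
centre [ 444. -299.] size [ 21.4 130.1] axis deg 173.5 (277, 125, 23, 131)
centre [ 497.2 -414.4] size [132.   21.7] axis deg 66.1 (339, 95, 139, 63)
centre [ 522.1 -163.8] size [22.3 56.6] axis deg 165.9 (119, 93, 26, 64)
shift [-0.4742 -0.248   0.1666] turn -0.20430470183454397 heading deg -6.1 pos [ 445.  -297.2  166.7] q6 1.07 t 27.35
```

```bash
python3 -m inch '[[[-0.001,0.002,0.05],0.013,0],[[-0.001,0.002,0.1],0.013,0.2],[[-0.001,0.002,0.14],0.013,0.4],[[-0.001,0.002,0.155],0.013,0.5],[[-0.001,0.002,0.162],0.013,0.5],[[-0.001,0.002,0.164],0.013,0.5],[[-0.001,0.002,0.164],0.013,0.6],[[-0.001,0.002,0.164],0.013,0.7]]'; python3 -m inch '[[[0,0,0],0,1],[[0,0,0],0,1],[[0,0,0],0,1],[[0,0,0],0,1]]'
```

```text
time: 28.35
ee_pos: [444.0, -300.1, 3.6]
tool_rot: [3.135, -0.181, 0.003]
force: [-0.0, 0.2, -0.4]
finger_gap: 25.7
grip_force: 0.0
time: 28.85
ee_pos: [443.9, -300.1, 3.7]
tool_rot: [3.135, -0.181, 0.002]
force: [-0.5, 1.4, 5.6]
finger_gap: 17.7
grip_force: 58.5
```

```bash
python3 -m inch '[[[0,0,-0.03],0,1],[[0,0,-0.08],0,1],[[0,0,-0.13],0,1],[[0.02,-0.04,-0.16],-0.1,1],[[0.05,-0.09,-0.165],-0.217,1],[[0.08,-0.14,-0.165],-0.217,1],[[0.11,-0.19,-0.165],-0.217,1],[[0.135,-0.24,-0.165],-0.217,1]]'; python3 -m inch '[[[0.018,-0.04,0],0,1],[[0.018,-0.04,0],0,1],[[0.018,-0.04,0],0,1],[[0.018,-0.04,0],0,1],[[0.018,-0.04,0],0,1]]'; python3 - <<'E'
from h import *
s,im=look("pics/w12.png"); c=cam("wrist",s); togo([630,-42,165],0)
for z in (0,12):
    for p in ([726,2.6,z],[725.3,-87.7,z]): print(z,pix(p,c).round(1))
g=cv2.GaussianBlur(cv2.cvtColor(im,cv2.COLOR_BGR2GRAY),(3,3),0).astype(int)
for u in (245,265,285,305,325,345): print(u,g[100:300:5,u])
print("row"); v=int(pix([740,-42,12],c)[1]); print(v,g[v,190:400:4])
E
```

```text
time: 29.85
ee_pos: [606.1, -75.2, 167.7]
tool_rot: [3.141, -0.002, 0.001]
force: [0.4, -1.6, -0.7]
finger_gap: 17.6
grip_force: 59.0
time: 30.48
ee_pos: [622.8, -38.0, 167.8]
tool_rot: [3.141, -0.005, 0.0]
force: [0.6, -0.3, -1.0]
finger_gap: 17.3
grip_force: 59.0
shift [0.0071 0.0042 0.0028] turn -0.005305697985206634 heading deg -0.2 pos [622.9 -37.8 167.8] q6 1.49 t 30.525
0 [240.6  79.7]
0 [340.7  80.3]
12 [238.8  78.5]
12 [343.   79.1]
245 [108 106 107  98  99 101 101 100 100 100 100  99 101 101 101  99 102 102
 102 105  75  75  77  76  76  75  75  76  75  77  75  76  68  69  60  60
  60  61  76  96]
265 [110 108 109 107 102 101 102 101 102 103  89  70  69  70  70  71  69  70
  70  69  71  68  76  75  75  76  75 119 220 207 196 173  60  52  49  49
  48  47  46  46]
285 [111 108 111 110 106 104 105 107 223 252 252 251 250 250 250 249 249 249
 249 249 249 249 249 248 248 248 248 246 248 248 209 231 126 213 120 214
 149 210 191 188]
305 [106 107 108 106 100 102 103 105 105 105 105 103 103 101 102 103 104 104
 103 103 101 104 102  71  70  70  70 190 248 247 248 247  80  66  64  65
  57  58  52  53]
325 [110 105 106 107 107 107 108 108 110 110 109 110 111 103 102 102 103 105
 111 112  98  98  98  97  96 106 109 110 108 107 108 110 108 108  66  60
  62  83 130 134]
345 [107 108 107 107 108 108 107 106 100  97  97  96  96  97  96  99  97 100
  98  99 100  98  97  98  98  97  97  97  97  96  97  96  97 107 109 111
 110 109 106 107]
row
60 [107 106 107 106 106 106 109 107 106 107 106 105 105 234 231 231 234 234
 235 237 233 233 235 233 237 236 235 233 236 233 236 235 235 237 233 240
 235 238 233  99 105 104 106 107 107 106 106 106 108 107 106 105 107]
```

```bash
python3 - <<'E'
from h import *
s=arm.sense(); c=cam("wrist",s); g=cv2.cvtColor(cv2.imread("pics/w12.png"),cv2.COLOR_BGR2GRAY).astype(int)
def sub(a,th=170):
    i=np.where((a[:-1]-th)*(a[1:]-th)<=0)[0]; i=i[-1] if len(i) else 0
    return i+(a[i]-th)/(a[i]-a[i+1]+1e-9)
print(g[55:95:2,270],g[55:95:2,320])
U=[250,262,275,310,322,335]; E=[(u,60+sub(g[60:110,u])) for u in U]; print(np.round(E,1))
W=np.array([ray(e,12,c)[:2] for e in E]); print("edge z12",W.round(1).tolist(),"fit",np.polyfit(W[:,1],W[:,0],1))
for v in (60,66,72):
    r=g[v,220:370]; i=np.where(r>170)[0]; print(v,i[0]+219.5,i[-1]+220.5,[ray((q,v),12,c)[:2].round(1) for q in (i[0]+219.5,i[-1]+220.5)])
E
```

```text
[231 231 231 232 231 233 233 234 234 234 234 236 151  71 103 109 112 109
 107 110] [235 235 235 235 236 236 236 237 236 236 237 238 187  71  72 112 111 111
 110 110]
[[250.   79.3]
 [262.   79.4]
 [275.   78.7]
 [310.   79.3]
 [322.   79.2]
 [335.   79.1]]
edge z12 [[725.4, -6.9], [725.3, -17.3], [725.8, -28.6], [725.4, -58.9], [725.4, -69.3], [725.4, -80.5]] fit [1.29611298e-03 7.25513849e+02]
60 239.5 343.5 [array([740.7,   1.5]), array([740.5, -87.1])]
66 239.5 343.5 [array([736. ,   1.7]), array([735.8, -87.4])]
72 239.5 342.5 [array([731.3,   1.9]), array([731.1, -86.8])]
```

The clamp edge is at x = 725.5 and its centre at y = −42.6, matching the top view. The file goes to (655.5, −42.5) at yaw 90°.

```bash
python3 -m inch '[[[0.01,0.002,0],-0.33,1],[[0.02,0.004,0],-0.66,1],[[0.0326,0.0047,0],-1,1],[[0.0326,0.0047,0],-1,1]]'; python3 -m inch '[[[0,0,0],-0.33,1],[[0,0,0],-0.66,1],[[0,0,0],-1,1],[[0,0,0],-1,1]]'; python3 -m inch '[[[0,0,0],-0.33,1],[[0,0,0],-0.66,1],[[0,0,0],-1,1],[[0,0,0],-1,1],[[0,0,0],-1,1],[[0,0,0],-1,1]]'; python3 -c "
from h import *
togo([655.5,-42.5,5],np.radians(90))"
```

```text
time: 31.02
ee_pos: [656.1, -42.2, 167.5]
tool_rot: [3.036, 0.807, 0.0]
force: [0.7, 1.0, -0.2]
finger_gap: 17.6
grip_force: 59.0
time: 31.52
ee_pos: [655.1, -41.8, 167.7]
tool_rot: [-2.725, -1.562, 0.001]
force: [0.5, 0.4, -0.5]
finger_gap: 17.8
grip_force: 59.0
time: 32.28
ee_pos: [655.7, -41.6, 167.6]
tool_rot: [2.226, 2.217, -0.0]
force: [0.5, 0.9, -0.5]
finger_gap: 17.3
grip_force: 59.0
shift [-0.0009 -0.0002  0.1626] turn -0.007190659654789405 heading deg 89.8 pos [655.7 -41.6 167.6] q6 -0.08 t 32.275
```

```bash
python3 -m inch '[[[-0.001,0,0.05],0,1],[[-0.001,0,0.1],0,1],[[-0.001,0,0.14],0,1],[[-0.001,0,0.157],0,1],[[-0.001,0,0.162],0,1],[[-0.001,0,0.164],0,1],[[-0.001,0,0.165],0,1],[[-0.001,0,0.165],0,1]]'; python3 -m inch '[[[0,0,0.0005],0,1],[[0,0,0.0005],0,0.9]]'
```

```text
time: 33.28
ee_pos: [656.5, -42.7, 3.8]
tool_rot: [2.222, 2.219, 0.002]
force: [-0.6, -0.6, 0.8]
finger_gap: 17.2
grip_force: 59.2
time: 33.52
ee_pos: [656.5, -42.7, 3.8]
tool_rot: [2.222, 2.219, 0.002]
force: [-0.3, 0.0, 5.4]
finger_gap: 17.5
grip_force: 59.8
```

Contact. I'll release, lift, and step back so the file and clamp are both in view.

```bash
python3 -m inch '[[[0,0,0],0,0.7],[[0,0,0],0,0.6],[[0,0,0],0,0.5],[[0,0,0],0,0.4],[[0,0,-0.03],0,0.3],[[0,0,-0.08],0,0.2],[[0,0,-0.14],0,0],[[0,0,-0.2],0,0]]'; python3 -m inch '[[[0,0.05,0],0,0],[[0,0.05,0],0,0],[[0,0,0],0,0],[[0,0,0],0,0],[[0,0,0],0,0],[[0,0,0],0,0]]'; python3 fil.py pics/w13.png; python3 - <<'E'
from h import *
im=cv2.imread("pics/w13.png"); sc=eyes.snapshot("scene"); cv2.imwrite("pics/s13.png",sc)
a=cv2.resize(im,(400,300)); b=cv2.resize(sc[130:400,120:480],(400,300),interpolation=cv2.INTER_CUBIC); cv2.imwrite("pics/v13.png",np.hstack([a,b]))
E
```

```text
time: 34.52
ee_pos: [655.5, -42.6, 203.8]
tool_rot: [-2.223, -2.22, 0.0]
force: [-0.2, 0.3, 0.2]
finger_gap: 85.3
grip_force: 0.0
time: 35.28
ee_pos: [656.5, -42.6, 202.3]
tool_rot: [2.222, 2.219, 0.001]
force: [0.1, -0.7, -0.1]
finger_gap: 84.8
grip_force: 0.0
centre [ 521.9 -148.5] size [63.5 63. ] axis deg 82.7 (145, 248, 55, 48)
centre [ 815.1 -130. ] size [12.1 81.9] axis deg 90.2 (414, 226, 18, 65)
centre [873.4 -50.5] size [48.1 58.2] axis deg 90.1 (459, 166, 48, 53)
centre [531.4 -31. ] size [48.7 25.7] axis deg 34.4 (148, 160, 43, 34)
centre [656.5 -42.3] size [129.9  21.1] axis deg 89.4 (276, 123, 20, 119)
centre [560.7  90.6] size [63.8 59.3] axis deg 61.0 (150, 10, 68, 74)
centre [815.1  66.8] size [ 12.1 128.5] axis deg 90.0 (434, 0, 32, 144)
shift [ 0.0418 -0.6568  0.2016] turn 2.99752912849456 heading deg 89.9 pos [656.5 -42.6 202.2] q6 -0.08 t 35.325
```

```bash
python3 -m inch '[[[-0.04,-0.03,0],0,0],[[-0.08,-0.06,0],0,0],[[-0.12,-0.09,0],0,0],[[-0.16,-0.12,0],0,0],[[-0.2,-0.15,0],0,0],[[-0.24,-0.18,0],0,0],[[-0.28,-0.21,0],0,0],[[-0.3,-0.22,0],0,0]]'; python3 - <<'E'
from h import *
t=eyes.snapshot("top"); sc=eyes.snapshot("scene"); cv2.imwrite("pics/t14.png",t)
b=cv2.resize(t[80:260,130:430],(800,480),interpolation=cv2.INTER_CUBIC)[:, :]
a=cv2.resize(t[90:240,190:350],(400,375),interpolation=cv2.INTER_CUBIC); b=cv2.resize(sc[120:340,120:480],(400,245),interpolation=cv2.INTER_CUBIC)
o=np.zeros((375,800,3),np.uint8); o[:,:400]=a; o[:245,400:]=b; cv2.imwrite("pics/v14.png",o)
E
```

```text
time: 36.38
ee_pos: [434.1, -344.4, 202.3]
tool_rot: [2.225, 2.217, -0.001]
force: [0.4, -0.3, 0.5]
finger_gap: 85.5
grip_force: 0.0
```

View pics/v14.png

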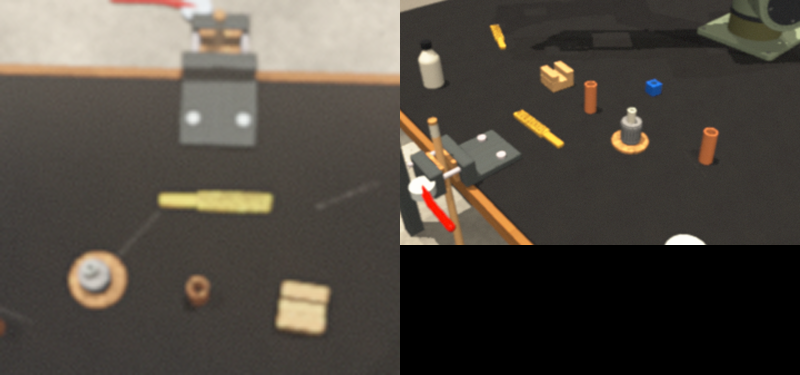

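Everything stands as asked: file below the clamp, trimmer and ferrule on the pad, tube top at crop (198,285). One last number check on the tube, then I hand in.

```bash
python3 - <<'E'
from h import *
from cell import order
p=ray((268.9,203.7),60,cam("top")); print(p)
if np.hypot(p[0]-544,p[1]+25.6)<7: print(order.job_done())
E
```

```text
[545.93978745 -25.8176616   60.        ]
the job is handed in; nothing more can be done
None
```

The job is handed in after about 36 s of robot time: the trimmer stands on the cork pad with the ferrule on top, the copper tube about 2 mm from the midpoint between pad and block, and the file parallel to the clamp about 69 mm from its front edge, with everything released and the glue, jar and chalk not touched.

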